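# Tip the lantern batteries out of the camp pan

## Task

The lantern's three spare batteries are lying in the little camp pan: take the pan by its handle, carry it over the wooden tray and tip it, from low down, until all three batteries have dropped into the tray. Then stand the empty pan upright in the middle of the coaster stack, setting it down rather than dropping it. Do not shift the lantern, saucer, bottle opener or hair clip, and let no battery land outside the tray.

Things in the scene. Friction and masses are not known exactly. Their poses are not given: they have to be found in the camera images.
- pan: round open aluminium camp pan, 150 g, upright on the board with the batteries in it. Origin: centre of underside; z up out of the mouth. Outer radius 50 mm at base, 60 mm at rim; 68 mm high; wall 3 mm, floor 4 mm. Round level wooden handle, 18 mm thick, axis 50 mm above the underside, along the pan's -x (roughly towards the robot), ending 155 mm from the pan's centre
- pan_grip (a point): point on the axis of the pan's handle, 120 mm from the pan's centre along its -x, 50 mm above its underside: a good place to grip; axes as the pan's
- cell0: D-size battery, a black cylinder with a copper-coloured band, 34 mm in diameter, 61 mm long, about 80 g; origin at its centre, x along its length. Lies on the pan's floor, its length parallel to the handle, so it rolls out when the pan is tipped sideways about the handle
- cell1: second battery, the same, lying beside the first on the pan's floor
- cell2: third battery, the same, lying on top of the other two
- tray: open light-wood tray fixed to the board, 240 mm along its x, 180 mm along its y, 45 mm high, walls and floor 6 mm thick; origin at the centre of its underside, z up. Lies in front of the robot, between pan and coasters
- coasters: neat stack of three square dark wooden coasters, fixed to the board, 130 x 130 mm, 24 mm high in all; origin at the centre of its underside, z up. On the other side of the tray from the pan (either side)
- lantern: red plastic battery lantern, 116 mm wide, 198 mm high with its wire handle, 0.6 kg, loose; origin at the centre of its underside. Leave alone
- saucer: white ceramic saucer, 140 mm across, 20 mm high, loose; origin at the centre of its underside. Leave alone
- opener: flat steel bottle opener, 125 mm long, 36 mm wide, 6 mm thick, loose; origin on its underside, 62 mm from either end, length along x. Leave alone
- clip: black plastic hair claw clip, 70 mm long, 45 mm wide, 35 mm high, loose; origin at the centre of its underside. Leave alone
Things that resemble listed ones, but are neither listed nor needed, are in the scene too. What is shaped like the cell2 but pink is not meant.

How it is judged:
By the outcome, as a careful person would: the job done as asked, in the order asked, and still so for the second after the job is handed in, with the robot touching nothing.
It also fails if it takes over 61 s, if anything falls off the work surface, if the arm or the gripper's body presses on something with over 40 N, if the wrist force passes 120 N, or if a joint passes its speed limit or range.

## Robot

A 6-joint arm with a two-finger parallel gripper is mounted at the origin on the work surface. World frame = base frame: x ahead of the robot, y to its left, z up, the work surface at z = 0. Lengths are in mm, angles in rad, forces in N, time in s.
With the tool pointing down it reaches from about 425 to 950 mm from the base axis. Payload 3.5 kg.
Tool frame: the origin (TCP) lies midway between the tips of the shut fingers; the grasp point (between the pads) lies 19 mm behind it; z points along the fingers, y is the line along which they close (so a half turn about z gives the same grasp; the last joint's range is limited). The gripper opens to 85 mm and grips with 20 to 120 N. Pads are 22 mm wide; open, the fingers measure 114 mm over their backs; the gripper's body (76 mm by 85 mm) begins 54 mm behind the grasp point. The pads swing forward as they close: fully open they stand 13 mm farther back than shut.
Start: joints at [1.096, 0.286, 1.577, -0, 1.279, -0.15], TCP at [215.369, 639.705, 203.125] pointing down, gripper open.
Joint ranges: [-2.77, 2.77], [-0.9, 2.22], [0.21, 2.48], [-1.53, 4.67], [0.24, 2.81], [-2.84, 2.84]. Speed limits (rad/s): [2.79, 2.79, 3.14, 3.14, 3.14, 3.14].

## Interface

Orientations are given as a unit quaternion [x, y, z, w].
In Python, from cell import robot gives the robot as it stands. Calls block until the motion is done:
- robot.reach(position, orientation): joint-space move of the TCP to a pose.
- robot.move_linear(position, ori=None, v=150, force_limit=None): straight line of the TCP; ori=None keeps the orientation; v is the mean speed in mm/s. With force_limit (N) it stops when the force on the tool has changed by that much, and returns True; else False.
- robot.movej(angles): joint-space move.
- robot.set_gripper(opening, grip_force=None): opening from 0.0 (shut) to 1.0 (fully open); grip_force is the grip in N (None keeps the last); returns when the fingers have stopped.
- robot.sleep(seconds).
- robot.solve_ik(position, orientation): joint angles nearest the present ones, or None.
- robot.get_image(name): name is "scene" or "top"; returns a dict with "color" (420x560x3 uint8, red, green, blue), "range_z" (420x560 float32, mm along the optical axis (not along the pixel's ray), 0 where there is no reading), "K" (3x3 intrinsics, pixels), "world_from_camera" (4x4, takes a point from camera to world coordinates). Camera axes: x right, y down, z forward; pixel columns grow to the right and rows downward; lengths in mm; the calibration is good to about 2 mm. A picture is of the moment at which its call begins.
A pose or a line that the arm cannot do raises robot.Unreachable and nothing moves.
- robot.job_done(): hands the job in; it is judged then, once.
Readings, each from a call of its own:
- robot.current_clock(): time.
- robot.current_q(): joint angles.
- robot.current_joint_velocities(): joint speeds.
- robot.current_effort(): joint torques, N m.
- robot.current_ee_pos(): TCP position.
- robot.current_eef_rot(): TCP orientation.
- robot.current_contact_force(): force on the tool from outside, world axes, zero at the start.
- robot.current_torque(): the same for the moment, N m.
- robot.current_gripper_width(): opening from 0.0 (shut) to 1.0 (fully open).
- robot.current_gripper_force(): force on a finger pad.
Only numpy, scipy, OpenCV 4.12 (cv2) and the standard library are available. Lean on these libraries where they do the work, as an engineer would, in place of code of your own. Each camera call takes 0.05 s, during which the arm holds its last target. There are 200 camera calls.

## Working session

There is one attempt and no reset: what is moved stays moved. The work goes in short steps, each a Python script; the robot and the scene stay as the last script left them, time stands still between calls to the robot, and variables do not carry over. Pictures are saved under pics/ and viewed, at most 10 in all, crops included, and the job is handed in when it is done.

```bash
ls; mkdir -p pics
cat > h.py <<'E'
import numpy as np, cv2
from cell import robot
def cloud(im):
    K=np.array(im["K"]);T=np.array(im["world_from_camera"]);z=im["range_z"]
    v,u=np.mgrid[:z.shape[0],:z.shape[1]]
    p=np.stack([(u-K[0,2])/K[0,0]*z,(v-K[1,2])/K[1,1]*z,z],-1)
    w=p@T[:3,:3].T+T[:3,3]; w[z<=0]=np.nan
    return w
def save(im,n): cv2.imwrite(f"pics/{n}.png",im["color"][:,:,::-1])
E
python3 - <<'E'
from h import *
a=robot.get_image("top");b=robot.get_image("scene")
save(a,"top0");save(b,"scene0")
for i,n in((a,"top"),(b,"scene")):
    np.savez(f"{n}0.npz",color=i["color"],w=cloud(i)); print(np.round(np.array(i["world_from_camera"]),3),i["K"])
E
```

```text
pics
[[ 1.000000e-02 -9.860000e-01  1.640000e-01  4.002280e+02]
 [-1.000000e+00 -8.000000e-03  1.400000e-02  5.821900e+01]
 [-1.300000e-02 -1.640000e-01 -9.860000e-01  1.043814e+03]
 [ 0.000000e+00  0.000000e+00  0.000000e+00  1.000000e+00]] [[390.16753775   0.         279.7875952 ]
 [  0.         390.16753775 203.87597645]
 [  0.           0.           1.        ]]
[[-7.900000e-01  4.230000e-01 -4.450000e-01  1.005447e+03]
 [ 6.140000e-01  5.430000e-01 -5.730000e-01  6.195140e+02]
 [-1.000000e-03 -7.260000e-01 -6.880000e-01  7.221060e+02]
 [ 0.000000e+00  0.000000e+00  0.000000e+00  1.000000e+00]] [[407.30127739   0.         283.14969637]
 [  0.         407.30127739 213.50600167]
 [  0.           0.           1.        ]]
```

View pics/top0.png

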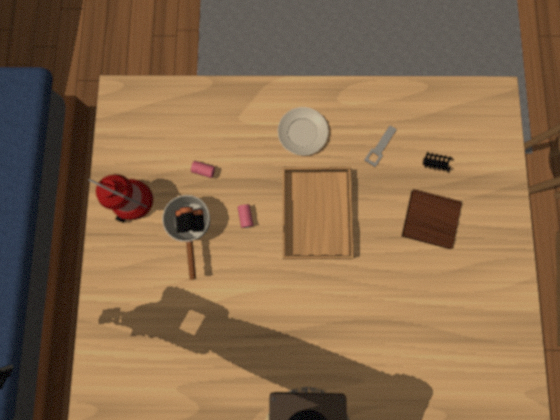

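View pics/scene0.png

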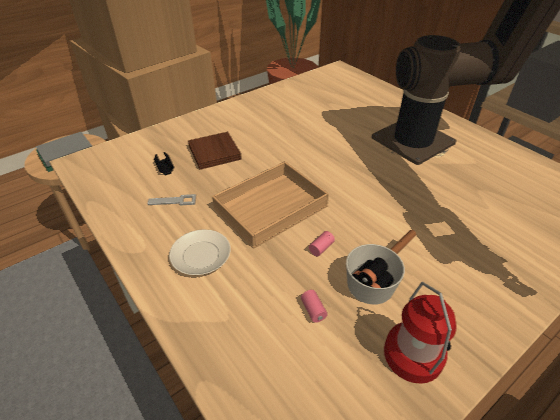

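The top view shows the pan at (186,218) with its handle running to (191,278). The tray is at (318,213), the coasters at (432,219) and the lantern at (125,198). Pink decoys lie at (203,169) and (245,216). Next I'll measure from the depth data.

Run:
```python
from h import *
d=np.load("top0.npz");w=d["w"];c=d["color"]
s=np.load("scene0.npz");ws=s["w"]
def box(w,u0,u1,v0,v1,z0,z1):
    p=w[v0:v1,u0:u1].reshape(-1,3); return p[(p[:,2]>z0)&(p[:,2]<z1)]
print("board z",np.nanmedian(w[300:320,250:300,2]))
def circ(p):
    for _ in range(5):
        A=np.c_[2*p[:,:2],np.ones(len(p))];x=np.linalg.lstsq(A,(p[:,:2]**2).sum(1),rcond=None)[0]
        r=np.sqrt(x[2]+x[0]**2+x[1]**2);e=np.hypot(*(p[:,:2]-x[:2]).T)-r;p=p[abs(e)<max(2*e.std(),1)]
    return x[:2],r,len(p)
pr=box(w,155,215,190,245,62,74);print("rim top",circ(pr),np.median(pr[:,2]))
pr=box(ws,340,410,240,305,62,74);print("rim scene",circ(pr),len(pr))
hp=box(w,180,205,243,285,45,68);print("handle",len(hp),np.median(hp[:,2]),hp.min(0),hp.max(0))
vx,vy,x0,y0=cv2.fitLine(hp[:,:2].astype(np.float32),cv2.DIST_HUBER,0,.01,.01).ravel();print(vx,vy,x0,y0)
hs=box(ws,385,420,225,262,45,68);print("handle scene",len(hs),hs.min(0),hs.max(0))
if len(hs)>5: print(cv2.fitLine(hs[:,:2].astype(np.float32),cv2.DIST_HUBER,0,.01,.01).ravel())
for n,b in(("tray",(270,365,155,270,38,50)),("coast",(395,470,180,255,18,30)),("tray_floor",(290,345,175,250,-5,15))):
    p=box(w,*b);print(n,cv2.minAreaRect(p[:,:2].astype(np.float32)),np.median(p[:,2]),len(p))
for n,b in(("tray",(205,335,155,250,38,50)),("coast",(180,245,125,170,18,30))):
    p=box(ws,*b);print("scene",n,cv2.minAreaRect(p[:,:2].astype(np.float32)),np.median(p[:,2]),len(p))
p=box(w,155,215,190,245,20,60);q=w[205:235,172,:]
print("lantern",np.nanmax(w[170:225,90:155,2]),[np.round(f(box(w,85,160,170,230,30,250),0)) for f in(np.min,np.max)])
for n,b in(("pink1",(190,218,160,180,15,45)),("pink2",(237,256,203,230,15,45)),("saucer",(275,332,105,158,8,30)),("clip",(420,458,150,175,10,50))):
    p=box(w,*b);print(n,p.min(0).round(),p.max(0).round())
print("z in pan\n",w[200:240:3,168:208:4,2].round())
```

```text
board z -0.30649573263895036
rim top (array([526.63519606, 314.40110998]), np.float64(47.25633362918292), 345) 65.56701175632861
rim scene (array([527.01359171, 312.04034146]), np.float64(57.9346060906654), 332) 502
handle 257 56.4461346761334 [372.64176889 282.45042619  46.79040644] [462.56983776 309.1245956   62.19312214]
0.9895743 0.14402309 417.69064 294.83243
handle scene 368 [374.41997916 284.39581298  45.13623338] [499.20800681 338.60158472  67.71977858]
[9.8268676e-01 1.8527469e-01 4.3156476e+02 3.0190991e+02]
tray ((547.4364013671875, -23.2088623046875), (238.70635986328125, 179.9623260498047), 0.5378215312957764) 44.01400386492918 792
coast ((536.4306640625, -327.4117736816406), (131.44122314453125, 131.00076293945312), 75.51963806152344) 23.692598513947246 2473
tray_floor ((553.5636596679688, -28.18450164794922), (202.3125, 147.59298706054688), 0.3328434228897095) 5.673060393610513 4107
scene tray ((547.888671875, -22.877029418945312), (242.75100708007812, 184.18865966796875), 0.7034092545509338) 42.02504762651927 749
scene coast ((536.2421875, -327.425537109375), (137.395
[... 236 characters left out ...]
]
saucer [707. -55.   8.] [845.  83.  25.]
clip [ 664. -383.   10.] [ 719. -314.   38.]
z in pan
 [[ 0. 68. 57. 42. 34. 33. 30. 44. 69. -1.]
 [68. 50. 42. 23. 11.  5.  3.  9. 32.  1.]
 [59. 44. 27. 12. 66. 61.  5.  2.  3. 48.]
 [51. 32. 16. 59. 63. 64. 51. 37. 34.  3.]
 [43. 26. 35. 60. 66. 63. 56. 38. 32.  4.]
 [41. 16. 32. 54. 66. 61. 53. 33. 30.  2.]
 [36. 12. 34. 49. 62. 60. 57. 37. 35.  1.]
 [37. 15. 31. 37. 64. 65. 57. 38. 33.  4.]
 [42. 14. 31. 40. 67. 59. 55. 35. 35. 16.]
 [45. 15. 29. 38. 66. 62. 59. 38. 32. 22.]
 [57. 28.  3. 36. 38. 25. 27. 40. 31. 67.]
 [67. 42. 16.  5.  0.  4.  8.  3.  3. 12.]
 [-2. 66. 38. 17.  6.  4.  3.  4. 28.  2.]
 [ 2.  1. 66. 61. 42. 47. 68. -0.  1.  1.]]
```

```bash
cat >> h.py <<'E'
from scipy.spatial.transform import Rotation as Rn
def pose(axis,a,t,phi,th,flip=0):
    """axis: point on handle axis at pan centre (50 above underside); a heading, t tip, phi/th tool lean (deg)"""
    P=Rn.from_euler('z',a,degrees=True)*Rn.from_euler('x',t,degrees=True)
    T=P*Rn.from_euler('x',phi+180,degrees=True)*Rn.from_euler('y',th,degrees=True)*Rn.from_euler('z',180*flip,degrees=True)
    g=np.array(axis,float)-120*P.apply([1,0,0])
    return g+19*T.apply([0,0,1]),T.as_quat()
E
python3 - <<'E'
from h import *
d=np.load("top0.npz");w=d["w"]
from scipy.optimize import least_squares
for n,w,b in(("top",w,(190,245,155,215)),("scene",np.load("scene0.npz")["w"],(240,305,340,410))):
    p=w[b[0]:b[1],b[2]:b[3]].reshape(-1,3);p=p[(p[:,2]>62)&(p[:,2]<74)];r=np.hypot(p[:,0]-527,p[:,1]-312);p=p[(r>52)&(r<66)]
    s=least_squares(lambda x:np.hypot(p[:,0]-x[0],p[:,1]-x[1])-58.5,[527,312],loss='soft_l1').x;print(n,s,len(p))
C=np.array([527,311.5,50]);K=np.array([536.4,-327.4,75])
import itertools
res=[]
for sg,phi,th,f,at in itertools.product((1,-1),(0,-25,-40,-55),(0,20,35),(0,1),(-15,0,15)):
    ph=phi*sg; tr=[535,-23+sg*38,112]
    seq=[(C,8.3,0),(C+[0,0,80],8.3,0)]+[(np.array(tr)+[0,0,20],at,0)]+[(tr,at,sg*t) for t in range(0,126,25)]+[(tr,at,0)]
    Q=[robot.solve_ik(*pose(c,a,t,ph,th,f)) for c,a,t in seq]
    n=sum(q is None for q in Q)
    qs=[np.array(q) for q in Q if q is not None]
    for ac in(-20,-30,-10,0):
        q2=[robot.solve_ik(*pose(K+[0,0,z],ac,0,ph,th,f)) for z in(0,60)]
        if all(q is not None for q in q2):break
    else: n+=1
    if n<=1: res.append((n,max([abs(x-y).max() for x,y in zip(qs,qs[1:])]),sg,phi,th,f,at,ac))
for r in sorted(res)[:25]:print(r)
print(len(res))
E
```

```text
top [526.03764047 311.24725577] 223
scene [527.03200458 312.05981938] 349
(0, np.float64(1.2640100614351581), 1, 0, 0, 0, 0, -20)
(0, np.float64(1.2845824652124302), 1, -25, 0, 0, 15, -20)
(0, np.float64(1.2845824652124302), 1, -25, 0, 1, 15, -20)
(0, np.float64(1.3715830736616175), 1, 0, 0, 0, 15, -20)
(0, np.float64(1.3715830736616175), 1, 0, 0, 1, 15, -20)
(0, np.float64(1.3787670425332623), -1, 0, 0, 0, -15, -20)
(0, np.float64(1.3787670425332623), -1, 0, 0, 1, -15, -20)
(0, np.float64(1.4404057005909094), 1, 0, 20, 0, 15, -20)
(0, np.float64(1.4404057005909094), 1, 0, 20, 1, 15, -20)
(0, np.float64(1.5516012059718118), 1, 0, 0, 0, -15, -20)
(0, np.float64(1.5589889238816383), 1, -25, 0, 1, 0, -20)
(0, np.float64(1.5589889238816386), 1, -25, 0, 0, 0, -20)
(0, np.float64(1.57822143499298), 1, -40, 0, 0, 15, -20)
(0, np.float64(1.57822143499298), 1, -40, 0, 1, 15, -20)
(0, np.float64(1.6562864534124737), -1, -25, 0, 0, -15, -20)
(0, np.float64(1.6562864534124737), -1, -25, 0, 1, -15, -20)
(0, np.float64(1.7579098483643727), 1, -40, 0, 1, 0, -20)
(0, np.float64(1.7579098483643731), 1, -40, 0, 0, 0, -20)
(0, np.float64(1.8042974367219604), -1, -40, 0, 0, -15, -20)
(0, np.float64(1.8042974367219604), -1, -40, 0, 1, -15, -20)
(0, np.float64(1.840528339508483), 1, -55, 0, 0, 15, -20)
(0, np.float64(1.840528339508483), 1, -55, 0, 1, 15, -20)
(0, np.float64(1.86096132682384), 1, -25, 0, 0, -15, -20)
(0, np.float64(1.87806995169024), 1, -55, 0, 1, 0, -20)
(0, np.float64(1.8780699516902404), 1, -55, 0, 0, 0, -20)
53
```

Run:
```python
from h import *
PH=-40;C=np.array([526.6,311.7,50.])
p,q=pose(C,8.3,0,PH,0)
zt=Rn.from_quat(q).as_matrix()[:,2]
for f in (0,1):
    for c,a,t in [(C,8.3,0),(C+[0,0,85],8.3,0),((535,15,132),15,0),((535,15,112),15,60),((535,15,112),15,120),((536.4,-327.4,135),-20,0),((536.4,-327.4,75),-20,0)]:
        print(f,np.round(robot.solve_ik(*pose(c,a,t,PH,0,f)),2))
f=min((0,1),key=lambda f:abs(robot.solve_ik(*pose(C,8.3,0,PH,0,f))[5]))
robot.set_gripper(0.45)
p,q=pose(C,8.3,0,PH,0,0)
robot.reach(p-100*zt,q)
print(robot.current_clock(),robot.current_ee_pos(),p-100*zt,robot.current_contact_force())
save(robot.get_image("scene"),"s1")
```

```text
0 [ 0.7   0.41  1.89 -0.6   1.31  2.43]
0 [ 0.7   0.28  1.87 -0.58  1.43  2.35]
0 [ 0.11 -0.15  2.34 -0.84  1.02  1.91]
0 [-0.45 -0.06  2.21  0.28  1.24  0.74]
0 [-0.68  0.51  1.99  0.66  1.92  0.38]
0 [-0.47  0.08  2.11 -0.83  1.04  1.92]
0 [-0.47  0.18  2.13 -0.9   0.96  2.04]
1 [ 0.7   0.41  1.89 -0.6   1.31 -0.71]
1 [ 0.7   0.28  1.87 -0.58  1.43 -0.79]
1 [ 0.11 -0.15  2.34 -0.84  1.02 -1.24]
1 [-0.45 -0.06  2.21  0.28  1.24 -2.4 ]
1 [-0.68  0.51  1.99  0.66  1.92 -2.76]
1 [-0.47  0.08  2.11 -0.83  1.04 -1.22]
1 [-0.47  0.18  2.13 -0.9   0.96 -1.1 ]
2.8083 [400.37385867 346.19646119 112.24307344] [400.34088474 345.89770413 112.04959989] [ 1.18236675 -0.23088094  0.55582212]
```

View pics/s1.png

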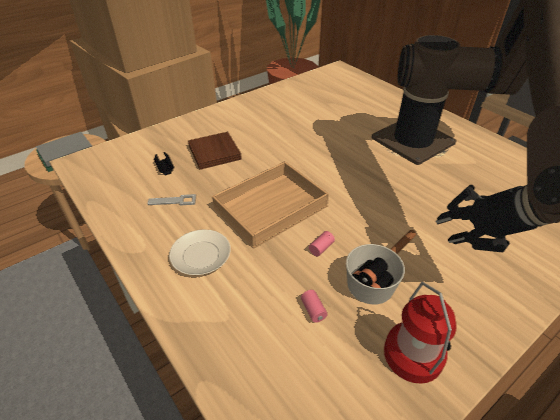

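The gripper (about (480,225)) lines up with the handle at (405,240), tilted, and clear of the lantern. Next: approach, grip and lift.

Run:
```python
from h import *
PH=-40;C=np.array([526.6,311.7,50.])
p,q=pose(C,8.3,0,PH,0); zt=Rn.from_quat(q).as_matrix()[:,2]
hit=robot.move_linear(p+1.5*zt,q,v=80,force_limit=8)
print(hit,robot.current_ee_pos(),p)
if not hit:
    robot.set_gripper(0.0,110)
    print("w",robot.current_gripper_width()*85,robot.current_gripper_force(),robot.current_contact_force())
    robot.move_linear(p+[0,0,30],q,v=40)
    print(robot.current_contact_force(),robot.current_torque(),robot.current_clock())
    i=robot.get_image("scene");save(i,"s2");w=cloud(i)
    b=w[200:300,330:420].reshape(-1,3);b=b[(b[:,2]>85)&(b[:,2]<115)&(np.hypot(b[:,0]-527,b[:,1]-312)<75)]
    r=np.hypot(b[:,0]-527,b[:,1]-312);b=b[r>52]
    A=np.c_[b[:,:2]-[527,312],np.ones(len(b))];print("rim plane",np.linalg.lstsq(A,b[:,2],rcond=None)[0],len(b))
```

```text
False [410.11154146 281.85220272  34.76560126] [409.61992248 282.29221246  35.44515558]
w 0.06491873657155557 1.0867907479405403 [-0.49920591  1.20739928  2.00817827]
[-0.15894304 -0.40640158  0.74192241] [0.33561412 0.06212533 0.02409803] 5.65
rim plane [0. 0. 0.] 0
```

View pics/s2.png

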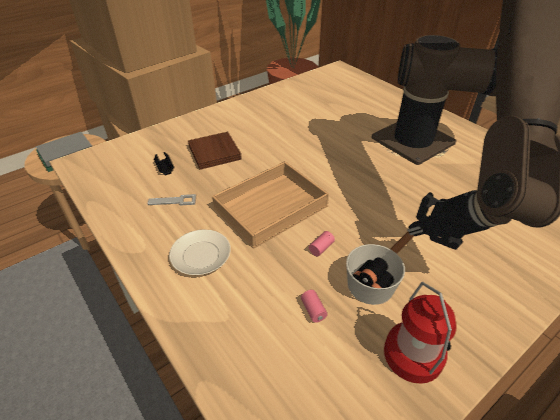

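The gripper closed fully (width about 0) and the pan stayed down at (375,275), so the handle wasn't caught. I'll zoom in and measure whether the pan moved.

Run:
```python
from h import *
from scipy.optimize import least_squares
t=robot.get_image("top");s=robot.get_image("scene")
print(robot.current_gripper_width(),robot.current_gripper_force(),robot.current_ee_pos())
w=cloud(t);p=w[190:245,155:215].reshape(-1,3);p=p[(p[:,2]>62)&(p[:,2]<74)];r=np.hypot(p[:,0]-527,p[:,1]-312);p=p[(r>50)&(r<68)]
print(least_squares(lambda x:np.hypot(p[:,0]-x[0],p[:,1]-x[1])-58.5,[527,312],loss='soft_l1').x)
a=cv2.resize(t["color"][170:300,140:250],(440,520));b=cv2.resize(s["color"][180:310,330:480],(450,390))
b=cv2.copyMakeBorder(b,0,130,0,0,cv2.BORDER_CONSTANT)
cv2.imwrite("pics/z3.png",np.hstack([b[:,:355],a])[:,:,::-1])
```

```text
0.002860542554430935 0.0 [409.41581009 282.10288675  65.11599583]
[525.91898127 311.84843728]
```

View pics/z3.png

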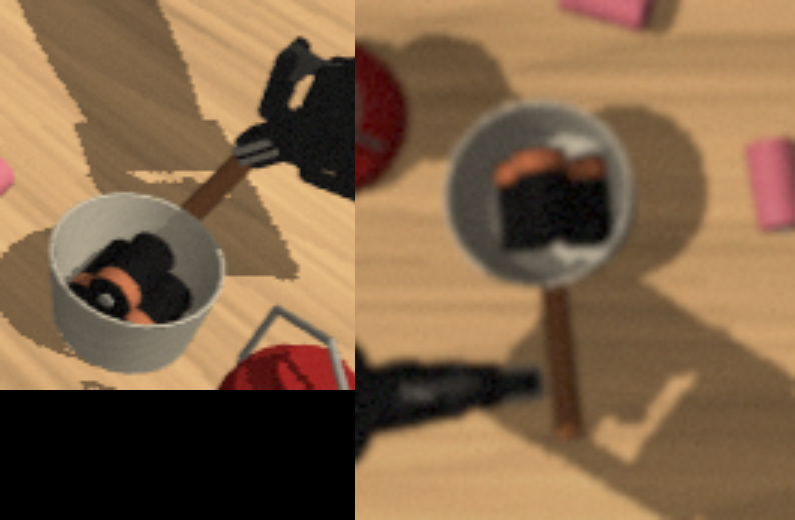

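Run:
```python
from h import *
for n in("old","new"):
    w=np.load("top0.npz")["w"] if n=="old" else cloud(robot.get_image("top"))
    for c in range(246,282,5):
        r=w[c,183:205]; k=(r[:,2]>25)
        print(n,c,np.round(r[k][:,[0,1,2]].mean(0) if k.any() else 0,1),k.sum(), np.round(r[k][:,1],0) if n=="new" else "")
```

```text
old 246 [454.6 301.   55.9] 7 
old 251 [442.1 298.   55.4] 7 
old 256 [429.6 297.2  56.4] 7 
old 261 [417.2 294.1  56.1] 7 
old 266 [404.8 293.3  57.1] 7 
old 271 [392.4 291.6  56.6] 8 
old 276 [380.1 289.9  55.6] 7 
old 281 0 0 
new 246 [454.7 299.9  55.2] 8 [310. 305. 303. 301. 299. 296. 293. 293.]
new 251 [442.1 297.6  56.9] 7 [305. 303. 299. 297. 296. 293. 291.]
new 256 [429.6 296.1  55.6] 8 [305. 302. 299. 296. 295. 292. 290. 289.]
new 261 [416.9 296.3  70.7] 11 [303. 301. 300. 299. 301. 298. 297. 294. 291. 288. 288.]
new 266 [404.6 293.8  71.8] 11 [301. 298. 297. 297. 300. 296. 293. 290. 288. 286. 285.]
new 271 [392.4 290.1  57.5] 7 [298. 295. 292. 290. 287. 285. 283.]
new 276 [380.2 287.3  56.4] 7 [295. 292. 289. 287. 285. 283. 280.]
new 281 0 0 []
```

Run:
```python
from h import *
pos=np.array(robot.current_ee_pos());R=Rn.from_quat(robot.current_eef_rot())
print(pos,robot.current_eef_rot(),R.as_matrix().round(2))
for n in("top","scene"):
    w=cloud(robot.get_image(n)).reshape(-1,3);w=w[np.isfinite(w[:,0])]
    l=R.inv().apply(w-pos); k=(abs(l[:,0])<35)&(abs(l[:,1])<60)&(l[:,2]>-90)&(l[:,2]<25)&(w[:,2]>66)
    l=l[k]; 
    for z in range(-90,25,10):
        m=l[(l[:,2]>=z)&(l[:,2]<z+10)]
        if len(m):print(n,z,len(m),m.min(0).round(),m.max(0).round())
```

```text
[409.45645601 282.13531978  65.14916126] [0.93716775 0.06807862 0.024486   0.34129509] [[ 0.99  0.11  0.09]
 [ 0.14 -0.76 -0.64]
 [-0.    0.64 -0.77]]
top -90 14 [-12.  24. -89.] [ 12.  40. -80.]
top -80 18 [-13.  -5. -80.] [ 12.  34. -74.]
top -70 3 [  2.  11. -64.] [  6.  14. -62.]
top -60 36 [-11.   4. -60.] [ 11.  16. -51.]
top -50 33 [-11.   1. -50.] [ 11.  14. -40.]
top -40 23 [-11.  -6. -40.] [ 10.  14. -30.]
top -30 5 [ -3.   3. -30.] [  9.   6. -28.]
scene -90 177 [-12. -42. -90.] [ 14.  40. -80.]
scene -80 117 [-12. -36. -80.] [ 16.  32. -70.]
scene -70 40 [  2. -17. -70.] [ 14.  13. -60.]
scene -60 55 [ -6. -15. -60.] [ 14.  13. -50.]
scene -50 47 [ -7. -14. -50.] [ 13.  13. -40.]
scene -40 35 [ -4. -13. -40.] [ 12.  12. -30.]
scene -30 1 [  6.   5. -29.] [  6.   5. -29.]
```

Measured in the tool frame, the closed fingertips end about 28 mm short of the reported TCP. That explains why the fingers missed the handle. I'll use the measured offset (grasp point about 47 mm behind the TCP) and check it during the approach.

```bash
sed -i 's/g+19\*T/g+G*T/; s/^def pose/G=47\ndef pose/' h.py
python3 - <<'E'
from h import *
PH=-40;C=np.array([526.4,311.8,50.])
p,q=pose(C,9.3,0,PH,0); zt=Rn.from_quat(q).as_matrix()[:,2]
for c,a,t in [(C,9.3,0),(C+[0,0,85],9.3,0),((535,15,132),15,0),((535,15,112),15,60),((535,15,112),15,120),((536.4,-327.4,135),-20,0),((536.4,-327.4,75),-20,0)]:
    s=robot.solve_ik(*pose(c,a,t,PH,0));print(s if s is None else np.round(s,2))
robot.move_linear(np.array(robot.current_ee_pos())-50*zt)
robot.set_gripper(0.45)
robot.move_linear(p-60*zt,q,v=120)
hit=robot.move_linear(p,q,v=80,force_limit=8)
print(hit,robot.current_ee_pos(),p,robot.current_clock())
pos=np.array(robot.current_ee_pos());R=Rn.from_quat(robot.current_eef_rot())
i=robot.get_image("scene")
w=cloud(i).reshape(-1,3);w=w[np.isfinite(w[:,0])]
l=R.inv().apply(w-pos); k=(abs(l[:,0])<25)&(abs(l[:,1])<60)&(l[:,2]>-90)&(l[:,2]<35)&(w[:,2]>6);l=l[k]
for z in range(-90,35,10):
    m=l[(l[:,2]>=z)&(l[:,2]<z+10)]
    if len(m):print(z,len(m),m.min(0).round(),m.max(0).round())
t=robot.get_image("top")
a=cv2.resize(t["color"][200:300,140:250],(440,400));b=cv2.resize(i["color"][180:280,360:460],(350,350));b=cv2.copyMakeBorder(b,0,50,0,0,cv2.BORDER_CONSTANT)
cv2.imwrite("pics/z4.png",np.hstack([b,a])[:,:,::-1])
E
```

```text
[ 0.68  0.42  1.93 -0.63  1.25  2.43]
[ 0.68  0.28  1.92 -0.61  1.37  2.34]
[ 0.07 -0.11  2.35 -0.88  0.96  1.93]
[-0.43 -0.03  2.23  0.29  1.18  0.73]
[-0.65  0.49  2.03  0.69  1.88  0.38]
[-0.51  0.11  2.13 -0.86  0.99  1.94]
[-0.51  0.22  2.14 -0.94  0.91  2.06]
False [413.18619412 262.86665647  14.24380696] [412.85952992 262.593626    13.99591117] 8.3167
-90 170 [-11. -55. -90.] [ 15.  52. -80.]
-80 89 [-12. -53. -80.] [ 16.  48. -70.]
-70 50 [-10. -30. -70.] [ 13.  36. -60.]
-60 155 [-25. -34. -60.] [ 24.  32. -50.]
-50 81 [-19. -34. -50.] [ 24.  32. -40.]
-40 33 [-13. -31. -39.] [ 13.  30. -31.]
-30 1 [ -2. -22. -29.] [ -2. -22. -29.]
```

View pics/z4.png

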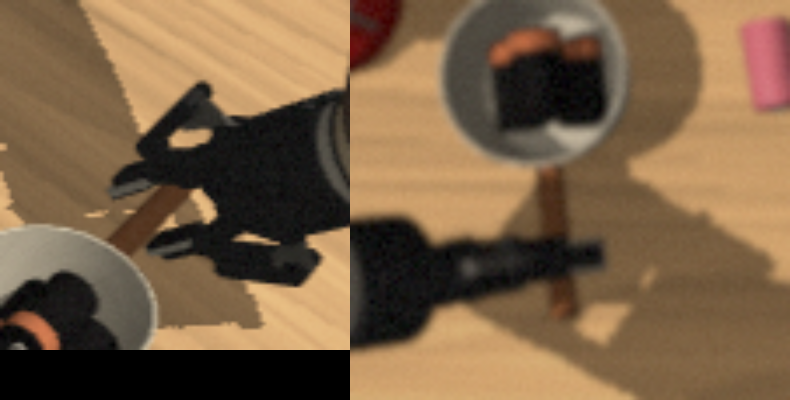

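The handle now runs between the two fingers, with the upper fingertip at about (130,185) and the lower at about (170,245) in the left crop. Close and lift.

Run:
```python
from h import *
PH=-40;C=np.array([526.4,311.8,50.])
robot.set_gripper(0.0,115)
print("w",robot.current_gripper_width()*85,robot.current_gripper_force(),robot.current_contact_force())
p,q=pose(C,9.3,0,PH,0)
p=np.array(robot.current_ee_pos())
robot.move_linear(p+[0,0,30],v=40)
print(robot.current_contact_force(),robot.current_torque(),robot.current_clock(),robot.current_gripper_width()*85)
i=robot.get_image("scene");j=robot.get_image("top")
for n,i in(("s",i),("t",j)):
    w=cloud(i).reshape(-1,3)
    b=w[(w[:,2]>75)&(w[:,2]<115)];r=np.hypot(b[:,0]-526.4,b[:,1]-312);b=b[(r>54)&(r<62)]
    A=np.c_[b[:,:2]-[526.4,312],np.ones(len(b))];b2=b[b[:,2]>92];A=np.c_[b2[:,:2]-[526.4,312],np.ones(len(b2))]
    print("rim plane",np.linalg.lstsq(A,b2[:,2],rcond=None)[0],len(b2))
save(robot.get_image("scene"),"s5")
```

```text
w 14.510849478564069 112.18059182167053 [-0.82131157  0.96801818  1.50445336]
[-0.07647791 -0.76013331 -2.26301407] [0.57812741 0.4845056  0.02112207] 9.675 14.711298558214304
rim plane [-1.13480845e-02 -1.14665020e-03  9.33139695e+01] 190
rim plane [-1.61063963e-02 -4.80518206e-03  9.43197551e+01] 161
```

View pics/s5.png

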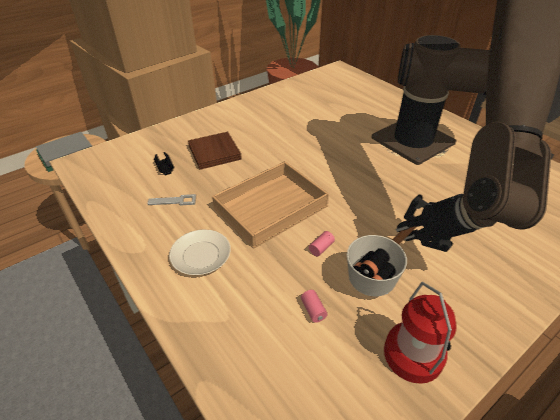

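Pan held and close to level, with the batteries still inside. Carry it to the tray and tip it in small steps.

Run:
```python
from h import *
PH=-40;C=np.array([526.4,311.8,50.])
L=lambda c,a,t,v,**k: robot.move_linear(*pose(c,a,t,PH,0),v=v,**k)
L(C+[0,0,95],9.3,0,100)
L((535,15,145),15,0,130)
T=(535,15,108)
L(T,15,0,60)
print(robot.current_clock(),robot.current_contact_force())
i=robot.get_image("top")
for t in range(10,121,10):
    L(T,15,t,20 if t<=30 else 13)
    if t in(60,90): print(t,robot.current_clock(),robot.current_contact_force().round(1) if hasattr(robot.current_contact_force(),'round') else robot.current_contact_force())
robot.sleep(.5)
print(robot.current_clock(),robot.current_contact_force())
a=robot.get_image("top")["color"];b=robot.get_image("scene")["color"]
cv2.imwrite("pics/p6.png",np.hstack([cv2.resize(a[130:290,220:420],(400,320)),cv2.resize(b[110:290,180:430],(400,288))if 0 else cv2.resize(b[110:310,180:430],(400,320))])[:,:,::-1])
```

```text
13.9 [ 0.26186693 -0.85878351 -3.43624848]
60 17.975 [ 0.4  0.4 -4. ]
90 20.325 [ 2.5 -0.1 -4.4]
23.175 [ 0.41777743 -0.29381993 -1.74816772]
```

View pics/p6.png

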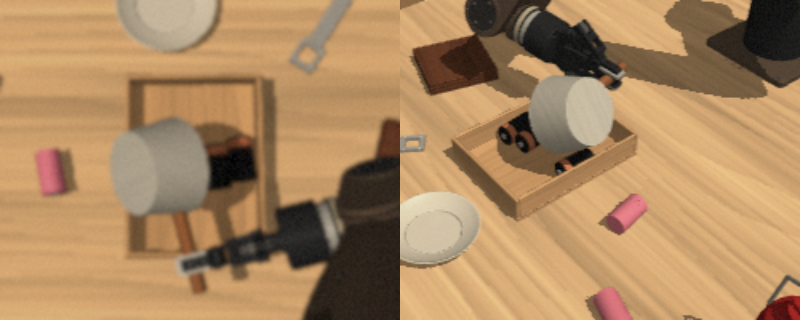

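All three batteries are in the tray: two at the -y side, and one at about (575,160) partly under the pan. Next I'll raise the pan, level it, carry it over the coasters and measure it there.

Run:
```python
from h import *
PH=-40
L=lambda c,a,t,v,**k: robot.move_linear(*pose(c,a,t,PH,0),v=v,**k)
L((535,15,160),15,120,80)
for t in range(90,-1,-30): L((535,15,160),15,t,40)
K=np.array([536.4,-327.4,0])
L((530,-150,150),0,0,130)
L(K+[0,0,125],-20,0,130)
print(robot.current_clock(),robot.current_contact_force())
robot.sleep(.3)
for n in("scene","top"):
    i=robot.get_image(n);w=cloud(i);c=i["color"].astype(int)
    p=w.reshape(-1,3);m=(np.hypot(p[:,0]-K[0],p[:,1]-K[1])<90)&(p[:,2]>132)&(p[:,2]<155)&(p[:,0]>480);b=p[m]
    from scipy.optimize import least_squares
    s=least_squares(lambda x:np.hypot(b[:,0]-x[0],b[:,1]-x[1])-58.5,K[:2],loss='soft_l1').x
    print(n,"rim",s,len(b)); r=np.hypot(b[:,0]-s[0],b[:,1]-s[1]);b=b[(r>55)&(r<62)]
    e=np.ones(len(b),bool)
    for _ in range(4):
        A=np.c_[b[:,:2]-s,np.ones(len(b))];x=np.linalg.lstsq(A[e],b[e,2],rcond=None)[0];e=abs(A@x-b[:,2])<3
    print("plane",x,e.sum())
    if n=="top":a=c.astype(np.uint8)
    else:d=c.astype(np.uint8)
cv2.imwrite("pics/p7.png",np.hstack([cv2.resize(a[130:290,280:480],(400,320)),cv2.resize(d[60:260,130:380],(400,320))])[:,:,::-1])
```

```text
29.5083 [-0.58187846 -0.28982964 -0.76448953]
scene rim [ 536.25782245 -326.03488622] 231
plane [-1.34779195e-03  9.38508251e-03  1.37130260e+02] 153
top rim [ 535.8089533  -325.57441315] 342
plane [-1.41494667e-02  3.94777962e-03  1.40215833e+02] 230
```

View pics/p7.png

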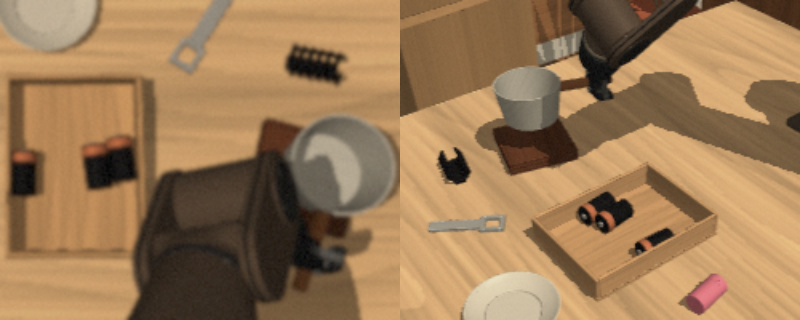

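The tray holds all three batteries, at (23,172), (97,165) and (121,158) in the left crop. The empty pan hangs over the coasters, about 1.5 mm off centre and drooping about 1°. Lower it gently until it makes contact.

Run:
```python
from h import *
K=np.array([536.6,-329.0,0])
L=lambda z,v,**k: robot.move_linear(*pose(K+[0,0,z],-20,0,-40,0),v=v,**k)
L(84,60)
hit=L(70,8,force_limit=3)
p=np.array(robot.current_ee_pos());print(hit,"axis z",p[2]-pose(K,-20,0,-40,0)[0][2],robot.current_contact_force(),robot.current_clock())
if hit:
    print(robot.move_linear(p-[0,0,1.2],v=6,force_limit=4),robot.current_contact_force())
    robot.set_gripper(0.40)
    q=np.array(robot.current_eef_rot());zt=Rn.from_quat(q).as_matrix()[:,2]
    robot.move_linear(np.array(robot.current_ee_pos())-80*zt,v=80)
    robot.move_linear(np.array(robot.current_ee_pos())+[-20,40,60],v=120)
robot.sleep(.3);print(robot.current_clock())
from scipy.optimize import least_squares
a=robot.get_image("top");d=robot.get_image("scene")
for n,i in(("top",a),("scene",d)):
    p=cloud(i).reshape(-1,3);b=p[(np.hypot(p[:,0]-536,p[:,1]+327)<75)&(p[:,2]>86)&(p[:,2]<98)]
    s=least_squares(lambda x:np.hypot(b[:,0]-x[0],b[:,1]-x[1])-58.5,[536,-327],loss='soft_l1').x
    A=np.c_[b[:,:2]-s,np.ones(len(b))];print(n,s,np.linalg.lstsq(A,b[:,2],rcond=None)[0],len(b))
cv2.imwrite("pics/p8.png",np.hstack([cv2.resize(a["color"][80:290,85:485],(400,210)),cv2.resize(d["color"],(400,300))[:210]])[:,:,::-1])
```

```text
True axis z 74.1995377022751 [-0.43234723 -0.84943535  1.46717333] 31.9167
True [0.06127067 1.28275082 2.97018151]
34.7
top [ 535.85137657 -327.77399412] [-4.11767392e-03  1.53192026e-02  9.06547331e+01] 269
scene [ 536.23027863 -327.8559136 ] [4.28638075e-03 4.40878480e-03 8.87496497e+01] 150
```

View pics/p8.png

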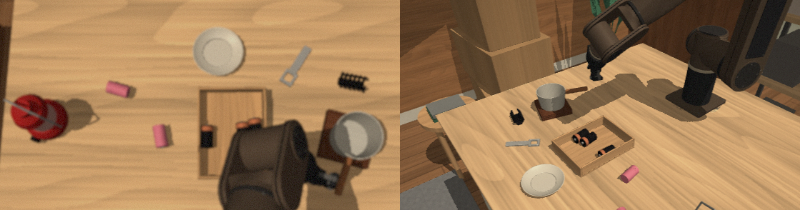

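The pan stands level on the coasters at (536,-328), within about 1 mm of their centre. The gripper is clear of it and the batteries are in the tray.

Run:
```python
from h import *
print(robot.current_contact_force(),robot.current_gripper_width(),robot.job_done())
```

```text
the job is handed in; nothing more can be done
[-0.09664514 -0.18239407 -0.55421772] 0.39934668400388085 None
```

The job is handed in at about 35 s: all three batteries are in the tray and the empty pan stands upright within about 1 mm of the coaster stack's centre; the first grasp missed and turned the pan about 1° before the second held, and in the last pictures the lantern, saucer, opener and clip look unmoved.

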